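Set up the tag-stamping jig

TASK

Set up the stamping jig on the desk, in this order: lower the carrier over both dowels of the jig base until it is fully down, lay the pad of tags in the hollow of the carrier, lower the mask frame over both dowels onto the carrier, and last stand the stamp that is near the jig upright on the pad, through the window of the mask. Let go of everything, and leave the sticky notes and the eraser where they are.

Things in the scene. Friction and masses are not known exactly. Their poses are not given: they have to be found in the camera images.
- jig_base: Fixed dark wooden board 86 (x) x 224 (y) x 14 mm; on it two upright brass dowels at y = +80 and -80 mm on the centre line, 12 mm in diameter, rising 43 mm above the board's top, the last 11 mm tapering to 4 mm. Origin: centre of the underside, on the desk; z up, y along its length. Either way round is the same.
- carrier: Loose brown wooden cradle 56 (x) x 200 (y) mm, 0.16 kg. End blocks 23 mm high at |y| 40 to 100 mm, each with an upright 16 mm hole, at y = +80 and -80 mm. Between them the hollow, 50 x 80 mm: floor 8 mm thick, long edges with lips 3 mm high. Grip across the 56 mm at the middle. Origin: centre of the underside; z up, y along it. Either way round is the same.
- tag_pad: Pad of blank paper tags, loose, about 0.06 kg: a stiff pale block 36 (x) x 64 (y) x 14 mm, white and oblong. It lies in the carrier's hollow lengthwise (its y along the carrier's y, either way round), its underside then 8 mm above the carrier's underside. Origin: centre of the underside; z up.
- mask_frame: Loose flat light plywood plate 56 (x) x 200 (y) x 12 mm, 0.09 kg: window 34 (x) x 62 (y) mm in its middle, upright 16 mm through holes at y = +80 and -80 mm. Rests on the carrier's end blocks. Grip across the 56 mm at the middle. Origin: centre of the underside; z up, y along its length. Either way round is the same.
- stamp: Loose upright hand stamp, 0.06 kg, 69 mm high: wooden foot 22 (x) x 48 (y) mm, dark red handle 24 mm in diameter from 16 to 69 mm up; grip the handle. Origin: on its axis, 3 mm below the underside of its solid foot (so 3 mm below what it stands on); z up. In the window its y runs along the window, either way round. (A like stamp far off at the right end of the desk is not meant.)
- sticky_notes: Square yellow block of sticky notes 76 x 76 x 20 mm, loose; to be left alone. Origin: centre of the underside; z up.
- eraser: White and blue eraser 21 (x) x 46 (y) x 12 mm, loose; to be left alone. Origin: centre of the underside; z up.
Not all that is in view belongs to the job. Of the things that look like the stamp, the largest one is meant. There is more than one size of the mask_frame; the one meant has the size given above.

How it is judged:
By the outcome, as a careful person would: the job done as asked, in the order asked, and still so for the second after the job is handed in, with the robot touching nothing.
It also fails if it takes over 115 s, if anything falls off the work surface, if the arm or the gripper's body presses on something with over 40 N, if the wrist force passes 120 N, or if a joint passes its speed limit or range.

ROBOT

A 6-joint arm with a two-finger parallel gripper is mounted at the origin on a cart in front of the work surface, level with it; the furniture and walls round the work are solid. World frame = base frame: x ahead of the robot, y to its left, z up, the work surface at z = 0. Lengths are in m, angles in degrees, forces in N, time in s.
With the tool pointing down it reaches from about 0.275 to 0.975 m from the base axis. Payload 8.4 kg.
Tool frame: the origin (TCP) lies on the centre line of the jaws, within the pads' length; the fingertips stand 11 mm ahead of it and the grasp point (between the pads) lies 8 mm behind it (env.tips_ahead is the z of the fingertips in the tool frame, in m); z points along the fingers, y is the line along which they close (so a half turn about z gives the same grasp; the last joint's range is limited). The gripper opens to 92 mm and grips with 3 to 60 N. Pads are 20 mm wide; open, the fingers measure 128 mm over their backs; the gripper's body (75 mm by 189 mm) begins 69 mm behind the grasp point.
Start: joints at [74.118, 20.225, 93.587, -0, 66.188, -0.138], TCP at [0.17, 0.602, 0.226] pointing down, gripper open.
Joint ranges: [-150.9, 150.9], [-52.94, 120.26], [3.33, 152.33], [-74.26, 254.26], [0, 154.13], [-172.89, 172.89]. Speed limits (degrees/s): [127.2, 127.2, 159.86, 180, 180, 180].

INTERFACE

Orientations are given as a 3x3 rotation matrix whose columns are the frame's x, y, z axes.
In Python, from workcell import telemetry, viewer, order, env gives the robot as it stands. The module is installed in compiled form; this text tells all that it offers.
- The arm moves only by the tool servo_tool, never from a script. Its argument "plan" is a list of rows, each an object with "grip": the finger opening in cm, from 0 to 9.19; "travel": the shift along the tool's x, y, z in cm, a list of three; "yaw": the turn about the tool's z in degrees. A call has 1 to 20 rows; each row is the pose to reach, as a shift and turn from the pose commanded when the call began, along the tool's axes at that moment; what a row does not reach only later rows make up. A row lasts 1/8 s, in which the tool goes at most 62.5 mm and 10.7 degrees, less where a joint would pass 70% of its speed; a pose out of reach is approached as far as the arm can. A call with a gripper value outside its range is refused whole. The fingers move at their own pace and stop on an object; the grip force is fixed at half the most. Time passes only in rows, so rows that repeat a pose let the fingers close. It gives the time, the measured TCP pose, the force, the opening and the grip force at its end, in the units of the state.
- telemetry.sense(): the state, without advancing time (a new reading comes with each control period).
- viewer.camera(name): name is "scene" or "side" or "wrist"; returns (picture, depth): 420x560x3 uint8, blue, green, red; 420x560 float32, m along the optical axis (not along the pixel's ray), 0 where there is no reading.
- viewer.camera_params(name): a dict with "fov_y" (degrees; the focal length in pixels is half the picture's height over the tangent of half this angle, whatever the lens; pixels are square), "cx", "cy" (the principal point, pixels), "xyz" and "rotation" of the camera in the world. Camera axes: x right, y down, z forward; pixel columns grow to the right and rows downward; lengths in m; the calibration is good to about 2 mm. A picture is of the moment at which its call begins: read the wrist's pose just before it. camera_params takes no time and is no camera call; for the wrist camera it gives the pose at the moment of the call.
- order.close_job(): hands the job in; it is judged then, once.
The state is a dict: "time_s": time; "qpos": joint angles; "joint_vel": joint speeds; "effort": joint torques, N m; "position": TCP position; "eef_rot": TCP orientation; "wrist_force": force on the tool from outside, world axes, zero at the start; "torque": the same for the moment, N m; "width": opening from 0.0 (shut) to 1.0 (fully open); "gripper_force": force on a finger pad.
Only numpy, scipy, OpenCV 4.12 (cv2) and the standard library are available. Lean on these libraries where they do the work, as an engineer would, in place of code of your own. Each camera call takes 0.05 s, during which the arm holds its last target. There are 200 camera calls.

## Working session

There is one attempt and no reset: what is moved stays moved. The work goes in short steps, Python scripts to look and compute and a tool call to move; the robot and the scene stay as the last step left them, time stands still between calls to the robot, and variables do not carry over. Pictures are saved under pics/ and viewed, at most 17 in all, crops included, and the job is handed in when it is done.

Besides the shell and the picture viewer there is one more tool, called after "Request:" by a JSON object that holds its "api" and its "payload". servo_tool: Moves the arm, as the interface text tells. Its arguments: {"type":"object","properties":{"plan":{"type":"array","items":{"type":"object","properties":{"grip":{"type":"number"},"travel":{"type":"array","items":{"type":"number"}},"yaw":{"type":"number"}}}}},"required":["plan"]}

```bash
mkdir -p pics; cat > h.py <<'E'
import numpy as np, cv2
from workcell import telemetry, viewer, order, env
def shot(n):
    P=viewer.camera_params(n); im,d=viewer.camera(n)
    return im,d,P
def foc(P,h=420): return h/2/np.tan(np.radians(P["fov_y"])/2)
def cloud(d,P):
    f=foc(P); v,u=np.mgrid[0:420,0:560]
    c=np.stack([(u-P["cx"])/f*d,(v-P["cy"])/f*d,d],-1)
    return c@np.array(P["rotation"]).T+np.array(P["xyz"])
def ray(uv,P,z):
    f=foc(P); uv=np.atleast_2d(np.asarray(uv,float))
    c=np.c_[(uv[:,0]-P["cx"])/f,(uv[:,1]-P["cy"])/f,np.ones(len(uv))]@np.array(P["rotation"]).T
    o=np.array(P["xyz"]); return o+c*((z-o[2])/c[:,2])[:,None]
E
python3 - <<'E'
from h import *
import pickle
D={}
for n in("scene","side","wrist"):
    D[n]=shot(n); P=D[n][2]; print(n,P)
    cv2.imwrite(f"pics/{n}0.png",D[n][0])
pickle.dump(D,open("d0.pkl","wb"))
s=telemetry.sense(); print(s["time_s"],s["position"],s["eef_rot"],s["width"],env.tips_ahead)
E
```

```text
scene {'fov_y': 42.41648582428544, 'cx': 277.1838009585267, 'cy': 215.78524936142475, 'xyz': array([-0.05467473, -0.52332666,  0.96133419]), 'rotation': array([[ 0.61163754, -0.58343619,  0.53432362],
       [-0.79111601, -0.45609676,  0.40756741],
       [ 0.00591369, -0.6719955 , -0.74053162]])}
side {'fov_y': 52.364315369822194, 'cx': 278.11757616296745, 'cy': 211.85596276133728, 'xyz': array([ 0.61831303, -0.9055233 ,  0.43726351]), 'rotation': array([[ 0.9993009 , -0.03547003,  0.01181438],
       [-0.02533118, -0.40997315,  0.91174577],
       [-0.02749607, -0.91140765, -0.41058503]])}
wrist {'fov_y': 59.03500344023522, 'cx': 277.55765986117166, 'cy': 208.7637606479674, 'xyz': array([0.09848543, 0.62121212, 0.38299884]), 'rotation': array([[ 0.27068268,  0.92958416,  0.25020825],
       [ 0.96266798, -0.26107797, -0.07147487],
       [-0.00111805,  0.26021448, -0.96555019]])}
0.15 [0.16949582 0.60120822 0.22501283] [[-9.62486071e-01  2.71330933e-01 -2.97401936e-04]
 [ 2.71331096e-01  9.62485487e-01 -1.06043682e-03]
 [-1.48426511e-06 -1.10135006e-03 -9.99999394e-01]] 1.0029298342771042 0.011
```

View pics/scene0.png

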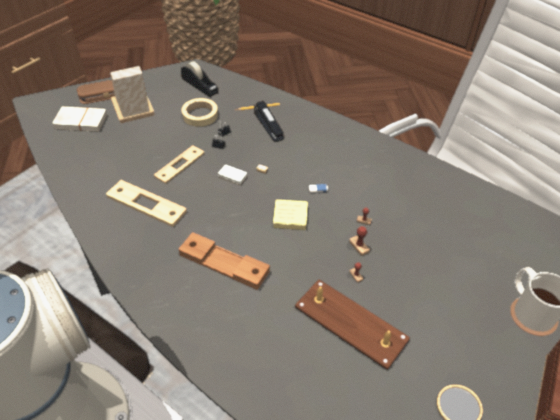

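View pics/side0.png

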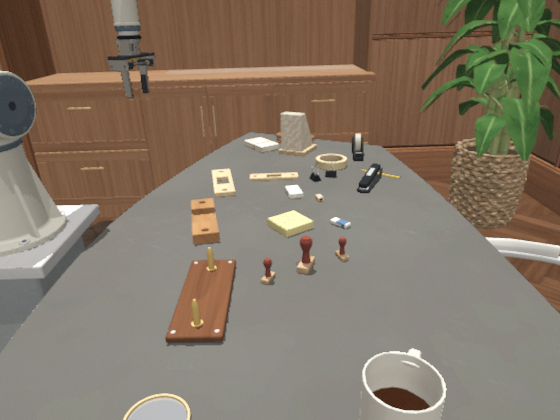

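View pics/wrist0.png

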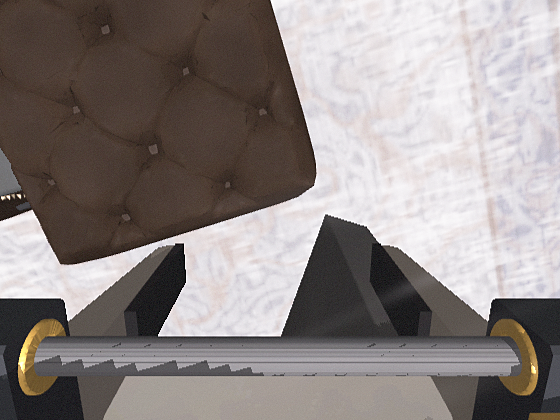

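The scene view shows the carrier (225,260), jig base (352,322), large mask (146,202), pad (232,174) and the largest stamp (361,240). The side view agrees, and the wrist view shows only the chair and floor. Next I'll measure them from the depth.

```bash
python3 - <<'E'
from h import *
import pickle
D=pickle.load(open("d0.pkl","rb"))
im,d,P=D["scene"]; C=cloud(d,P)
t=C[280:300,150:170].reshape(-1,3); print("desk z",np.median(C[300:330,230:260,2]),np.median(C[210:225,215:240,2]))
m=((C[...,2]>0.006)&(C[...,2]<0.12)&(d>0)).astype(np.uint8)
n,L,S,cen=cv2.connectedComponentsWithStats(m)
for i in range(1,n):
    if S[i,4]<25 or S[i,4]>6000: continue
    p=C[L==i]; zt=np.percentile(p[:,2],95)
    r=cv2.minAreaRect((p[:,:2]*1000).astype(np.float32))
    b=cv2.boxPoints(r); e=[b[1]-b[0],b[2]-b[1]]; e=max(e,key=np.linalg.norm)
    print(cen[i].round(),S[i,4],"ztop %.3f"%zt,"c",np.round(r[0],1),"size",np.round(sorted(r[1]),0),"longaxis %.1f"%(np.degrees(np.arctan2(e[1],e[0]))%180), "r %.0f"%np.hypot(*r[0]))
E
```

```text
desk z 0.0002816176418172778 0.0005028371967302769
[515.  87.] 4229 ztop 0.114 c [1408.7 -266.2] size [ 49. 340.] longaxis 76.7 r 1434
[199.  78.] 702 ztop 0.068 c [926.5 545.2] size [ 66. 210.] longaxis 69.0 r 1075
[119.  98.] 1863 ztop 0.110 c [700.3 662.3] size [124. 291.] longaxis 92.7 r 964
[200. 111.] 595 ztop 0.028 c [812.4 417.9] size [105. 108.] longaxis 168.8 r 914
[268. 120.] 618 ztop 0.043 c [897.1 243.5] size [ 60. 174.] longaxis 54.1 r 930
[ 80. 118.] 1018 ztop 0.025 c [589.1 668.9] size [108. 134.] longaxis 123.1 r 891
[224. 129.] 96 ztop 0.042 c [770.6 304.5] size [32. 83.] longaxis 16.0 r 829
[218. 142.] 95 ztop 0.025 c [743.5 287.4] size [17. 34.] longaxis 109.2 r 797
[179. 163.] 496 ztop 0.013 c [625.2 315.5] size [ 47. 151.] longaxis 0.5 r 700
[232. 173.] 308 ztop 0.017 c [677.8 177.9] size [47. 68.] longaxis 96.4 r 701
[262. 168.] 53 ztop 0.015 c [740.9 132.6] size [19. 25.] longaxis 101.1 r 753
[147. 202.] 1273 ztop 0.016 c [470.7 284.2] size [ 63. 213.] longaxis 98.8 r 550
[318. 187.] 129 ztop 0.016 c [769.8 -22.1] size [26. 45.] longaxis 130.1 r 770
[290. 214.
[... 180 characters left out ...]
676.3 -200.5] size [24. 50.] longaxis 67.8 r 705
[224. 260.] 2107 ztop 0.026 c [453.9  12.5] size [ 60. 203.] longaxis 100.1 r 454
[357. 271.] 138 ztop 0.045 c [ 603.1 -238.9] size [15. 34.] longaxis 62.0 r 649
[538. 300.] 2314 ztop 0.095 c [ 752.8 -572.2] size [ 78. 108.] longaxis 30.1 r 946
[353. 323.] 4261 ztop 0.018 c [ 495.8 -291.8] size [ 89. 225.] longaxis 88.7 r 575
[550. 387.] 1289 ztop 0.086 c [ 589.9 -648. ] size [ 19. 167.] longaxis 17.1 r 876
[103. 395.] 2084 ztop 0.112 c [ 91.7 -19.5] size [ 69. 166.] longaxis 60.6 r 94
[448. 388.] 44 ztop 0.010 c [ 487.1 -512.1] size [11. 37.] longaxis 149.5 r 707
[461. 406.] 865 ztop 0.011 c [ 474.7 -538. ] size [65. 79.] longaxis 127.2 r 718
```

```bash
cat >> h.py <<'E'
def go(x,y,z,head,s=None):
    """travel (cm) and yaw (deg) to put TCP at x,y,z with tool y along heading (mod 180)"""
    s=s or telemetry.sense(); R=np.array(s["eef_rot"]); p=np.array(s["position"])
    h=np.degrees(np.arctan2(R[1,1],R[0,1])); dy=(h-head+90)%180-90
    t=R.T@(np.array([x,y,z])-p)*100
    print("t %.2f pos"%s["time_s"],p.round(4),"head %.1f"%h,"q6 %.0f"%s["qpos"][5],"F",np.round(s["wrist_force"],1),"w %.3f"%s["width"],"-> travel",t.round(2),"yaw %.1f"%dy)
E
python3 - <<'E'
from h import *
go(.496,-.292,.225,-1.3)
E
```

```text
t 0.15 pos [0.1695 0.6012 0.225 ] head 74.3 q6 -0 F [0.1 0.2 0.3] w 1.003 -> travel [-55.66 -77.11   0.09] yaw 75.6
```

Request:
{"api": "servo_tool", "payload": {"plan": [{"travel":[-55.7,-77.1,0],"yaw":75.6,"grip":9.19},{"travel":[-55.7,-77.1,0],"yaw":75.6,"grip":9.19},{"travel":[-55.7,-77.1,0],"yaw":75.6,"grip":9.19},{"travel":[-55.7,-77.1,0],"yaw":75.6,"grip":9.19},{"travel":[-55.7,-77.1,0],"yaw":75.6,"grip":9.19},{"travel":[-55.7,-77.1,0],"yaw":75.6,"grip":9.19},{"travel":[-55.7,-77.1,0],"yaw":75.6,"grip":9.19},{"travel":[-55.7,-77.1,0],"yaw":75.6,"grip":9.19},{"travel":[-55.7,-77.1,0],"yaw":75.6,"grip":9.19},{"travel":[-55.7,-77.1,0],"yaw":75.6,"grip":9.19},{"travel":[-55.7,-77.1,0],"yaw":75.6,"grip":9.19},{"travel":[-55.7,-77.1,0],"yaw":75.6,"grip":9.19},{"travel":[-55.7,-77.1,0],"yaw":75.6,"grip":9.19},{"travel":[-55.7,-77.1,0],"yaw":75.6,"grip":9.19},{"travel":[-55.7,-77.1,0],"yaw":75.6,"grip":9.19},{"travel":[-55.7,-77.1,0],"yaw":75.6,"grip":9.19},{"travel":[-55.7,-77.1,0],"yaw":75.6,"grip":9.19},{"travel":[-55.7,-77.1,0],"yaw":75.6,"grip":9.19}]}}

```text
time_s: 2.4
position: [0.4958, -0.2901, 0.2254]
eef_rot: [[0.023, 1.0, -0.001], [1.0, -0.023, 0.001], [0.001, -0.001, -1.0]]
wrist_force: [0.5, -0.0, -0.5]
width: 1.003
gripper_force: 0.0
```

```bash
python3 - <<'E'
from h import *
import pickle
go(.454,.0125,.225,10.1)
im,d,P=shot("wrist"); cv2.imwrite("pics/jig.png",im); pickle.dump((im,d,P),open("jig.pkl","wb"))
E
```

```text
t 2.40 pos [ 0.4958 -0.2901  0.2254] head -1.3 q6 -29 F [ 0.5 -0.  -0.5] w 1.003 -> travel [30.16 -4.87  0.07] yaw -11.4
```

View pics/jig.png

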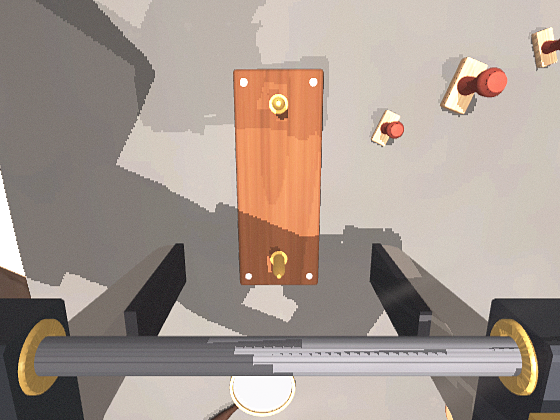

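The wrist view shows the jig: dowels at (278,104) and (279,258), and white screws at (243,83), (313,82), (248,276) and (308,276). The large stamp is at (475,85).

```bash
python3 - <<'E'
from h import *
import pickle
im,d,P=pickle.load(open("jig.pkl","rb")); C=cloud(d,P)
m=((C[...,2]>.030)&(C[...,2]<.07)&(d>0)&(np.mgrid[0:420,0:560][0]<300)).astype(np.uint8); 
n,L,S,c=cv2.connectedComponentsWithStats(m)
for i in range(1,n):
    if S[i,4]>15:
        p=C[L==i]; q=p[p[:,2]>p[:,2].max()-.004]
        print("high",c[i].round(),S[i,4],"zmax %.4f"%p[:,2].max(),"top mean",q.mean(0).round(4),len(q),"all mid",((p.max(0)+p.min(0))/2).round(4))
# screws
g=im.min(2); w=(g>185).astype(np.uint8); w[:,:230]=0; w[:,325:]=0; w[290:]=0
n,L,S,c=cv2.connectedComponentsWithStats(w)
k=[i for i in range(1,n) if 15<S[i,4]<120]; pts=ray(c[k],P,.014); print(c[k].round(1),pts.round(4),pts.mean(0))
# board top outline
b=((C[...,2]>.010)&(C[...,2]<.02)&(d>0)).astype(np.uint8); b[290:]=0
n,L,S,c=cv2.connectedComponentsWithStats(b); i=1+S[1:,4].argmax()
p=C[L==i]; r=cv2.minAreaRect((p[:,:2]*1000).astype(np.float32)); print("board",r, "z",np.median(p[:,2]))
E
```

```text
high [558.  44.] 20 zmax 0.0337 top mean [ 0.7439 -0.1674  0.0318] 20 all mid [ 0.7446 -0.1673  0.0319]
high [489.  82.] 827 zmax 0.0661 top mean [ 0.6752 -0.1991  0.0639] 385 all mid [ 0.6744 -0.1988  0.0481]
high [278. 103.] 146 zmax 0.0568 top mean [ 0.4973 -0.2118  0.0548] 43 all mid [ 0.4972 -0.2115  0.0504]
high [394. 129.] 254 zmax 0.0446 top mean [ 0.603  -0.2369  0.0423] 147 all mid [ 0.603  -0.2374  0.0376]
high [279. 268.] 174 zmax 0.0563 top mean [ 0.494  -0.3708  0.0547] 30 all mid [ 0.4942 -0.3699  0.0432]
[[243.2  81.8]
 [312.9  81.6]
 [276.8 101.7]
 [277.8 102.9]
 [248.3 275.7]
 [308.6 275.6]] [[ 0.4648 -0.1915  0.014 ]
 [ 0.5305 -0.1927  0.014 ]
 [ 0.496  -0.2102  0.014 ]
 [ 0.497  -0.2113  0.014 ]
 [ 0.4611 -0.3908  0.014 ]
 [ 0.5265 -0.3921  0.014 ]] [ 0.49598434 -0.26476982  0.014     ]
board ((495.632080078125, -291.6917724609375), (222.82867431640625, 85.86064147949219), 88.93566131591797) z 0.012837911854954032
```

Request:
{"api": "servo_tool", "payload": {"plan": [{"travel":[30.2,-4.9,0],"yaw":-11.4,"grip":9.19},{"travel":[30.2,-4.9,0],"yaw":-11.4,"grip":9.19},{"travel":[30.2,-4.9,0],"yaw":-11.4,"grip":9.19},{"travel":[30.2,-4.9,0],"yaw":-11.4,"grip":9.19},{"travel":[30.2,-4.9,0],"yaw":-11.4,"grip":9.19},{"travel":[30.2,-4.9,0],"yaw":-11.4,"grip":9.19},{"travel":[30.2,-4.9,0],"yaw":-11.4,"grip":9.19},{"travel":[30.2,-4.9,0],"yaw":-11.4,"grip":9.19}]}}

```text
time_s: 3.45
position: [0.4546, 0.0106, 0.2257]
eef_rot: [[-0.174, 0.985, 0.0], [0.985, 0.174, -0.0], [-0.0, 0.0, -1.0]]
wrist_force: [0.5, 0.6, -0.2]
width: 1.001
gripper_force: 0.0
```

```bash
python3 - <<'E'
from h import *
import pickle
go(.454,.0125,.225,10.1)
im,d,P=shot("wrist"); cv2.imwrite("pics/car.png",im); pickle.dump((im,d,P),open("car.pkl","wb"))
E
```

```text
t 3.45 pos [0.4546 0.0106 0.2257] head 10.0 q6 -9 F [ 0.5  0.6 -0.2] w 1.001 -> travel [ 0.2  -0.02  0.07] yaw -0.1
```

View pics/car.png

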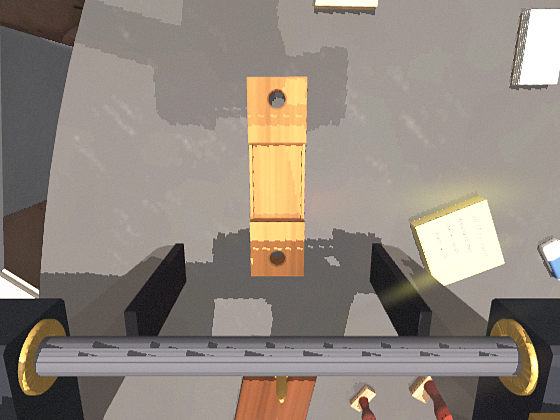

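The carrier fills the view's centre, with holes at (277,98) and (277,258). Now I'll measure it.

```bash
cat >> h.py <<'E'
def outline(im,d,P,zlo,zhi,z,crop=300):
    C=cloud(d,P); b=((C[...,2]>zlo)&(C[...,2]<zhi)&(d>0)).astype(np.uint8); b[crop:]=0
    n,L,S,c=cv2.connectedComponentsWithStats(b)
    for i in range(1,n):
        if S[i,4]<300: continue
        ct=max(cv2.findContours((L==i).astype(np.uint8),0,1)[0],key=len)[:,0].astype(float)
        q=ray(ct,P,z)[:,:2]; r=cv2.minAreaRect((q*1000).astype(np.float32)); bx=cv2.boxPoints(r); e=max([bx[1]-bx[0],bx[2]-bx[1]],key=np.linalg.norm)
        print("obj",c[i].round(),"z %.4f"%np.median(C[L==i][:,2]),"c",np.round(r[0],1),"size",np.round(r[1],1),"axis %.1f"%(np.degrees(np.arctan2(e[1],e[0]))%180))
E
python3 - <<'E'
from h import *
import pickle
im,d,P=pickle.load(open("car.pkl","rb"))
outline(im,d,P,.016,.03,.023)
outline(im,d,P,.005,.03,.018)
g=im.max(2)
for v0,v1 in((82,118),(245,272)):
    w=(g[v0:v1,262:294]<120).astype(np.uint8); n,L,S,c=cv2.connectedComponentsWithStats(w); i=1+S[1:,4].argmax()
    x,y,ww,hh=S[i,:4]; e=np.array([x+ww/2-.5+262,y+hh/2-.5+v0]); print("hole",e,S[i],ray(e,P,.023).round(4))
E
```

```text
obj [277. 110.] z 0.0219 c [440.5  81.2] size [55.8 59. ] axis 100.0
obj [460. 243.] z 0.0171 c [650.2 -17.9] size [74.9 75.4] axis 123.0
obj [277. 247.] z 0.0218 c [464.8 -54.8] size [55.8 60.8] axis 100.1
obj [347.   3.] z 0.0107 c [485.2 182.1] size [55.   5.6] axis 10.0
obj [539.  48.] z 0.0126 c [668.3 178.2] size [40.4 62.9] axis 100.6
obj [277. 174.] z 0.0211 c [452.9  11.8] size [ 56.6 200.9] axis 100.1
obj [459. 241.] z 0.0169 c [650.9 -17.9] size [78.1 81. ] axis 123.0
obj [553. 256.] z 0.0097 c [753.  -19.9] size [18.6 47.1] axis 111.2
hole [276.5  98. ] [  7   9  16  15 120] [[0.4386 0.092  0.023 ]]
hole [277.  257.5] [  8   6  15  14 159] [[ 0.4668 -0.0651  0.023 ]]
```

```bash
python3 - <<'E'
from h import *
go(.4527,.0133,.013,10.15)
E
```

```text
t 3.50 pos [0.4546 0.0105 0.2256] head 10.0 q6 -9 F [ 0.1 -0.4  0.3] w 1.003 -> travel [ 0.32 -0.14 21.26] yaw -0.2
```

Request:
{"api": "servo_tool", "payload": {"plan": [{"travel":[0.3,-0.15,6],"yaw":-0.2,"grip":9.0},{"travel":[0.3,-0.15,12],"yaw":-0.2,"grip":9.0},{"travel":[0.3,-0.15,17],"yaw":-0.2,"grip":9.0},{"travel":[0.3,-0.15,20],"yaw":-0.2,"grip":9.0},{"travel":[0.3,-0.15,20.9],"yaw":-0.2,"grip":9.0},{"travel":[0.3,-0.15,20.9],"yaw":-0.2,"grip":9.0}]}}

```text
time_s: 4.25
position: [0.4527, 0.0135, 0.0166]
eef_rot: [[-0.177, 0.984, -0.001], [0.984, 0.177, -0.0], [0.0, -0.001, -1.0]]
wrist_force: [-0.5, -0.3, 0.5]
width: 0.978
gripper_force: 0.0
```

```bash
python3 - <<'E'
from h import *
go(.4527,.0133,.013,10.15)
E
```

```text
t 4.25 pos [0.4527 0.0135 0.0166] head 10.2 q6 -9 F [-0.5 -0.3  0.5] w 0.978 -> travel [-0.02 -0.    0.36] yaw 0.0
```

Request:
{"api": "servo_tool", "payload": {"plan": [{"travel":[0,0,0.35],"yaw":0,"grip":9.0},{"travel":[0,0,0.35],"yaw":0,"grip":4.5},{"travel":[0,0,0.35],"yaw":0,"grip":4.5},{"travel":[0,0,0.35],"yaw":0,"grip":4.5},{"travel":[0,0,0.35],"yaw":0,"grip":4.5},{"travel":[0,0,0.35],"yaw":0,"grip":4.5},{"travel":[0,0,-1],"yaw":0,"grip":4.5},{"travel":[0,0,-4],"yaw":0,"grip":4.5},{"travel":[0,0,-9],"yaw":0,"grip":4.5},{"travel":[0,0,-9],"yaw":0,"grip":4.5}]}}

```text
time_s: 5.5
position: [0.455, 0.0142, 0.1101]
eef_rot: [[-0.178, 0.984, 0.007], [0.984, 0.178, 0.0], [-0.001, 0.007, -1.0]]
wrist_force: [0.0, 1.1, -2.2]
width: 0.601
gripper_force: 30.0
```

```bash
python3 - <<'E'
from h import *
print(telemetry.sense()["gripper_force"])
go(.4957,-.2916,.105,-1.1)
E
```

```text
29.998656660318375
t 5.50 pos [0.455  0.0142 0.1101] head 10.3 q6 -9 F [ 0.   1.1 -2.2] w 0.601 -> travel [-30.81  -1.44   0.54] yaw 11.4
```

Request:
{"api": "servo_tool", "payload": {"plan": [{"travel":[-2,-0.1,0.5],"yaw":1,"grip":4.5},{"travel":[-6,-0.3,0.5],"yaw":2,"grip":4.5},{"travel":[-11,-0.5,0.5],"yaw":4,"grip":4.5},{"travel":[-16,-0.7,0.5],"yaw":6,"grip":4.5},{"travel":[-21,-1.0,0.5],"yaw":8,"grip":4.5},{"travel":[-26,-1.2,0.5],"yaw":10,"grip":4.5},{"travel":[-29,-1.4,0.5],"yaw":11,"grip":4.5},{"travel":[-30.8,-1.44,0.5],"yaw":11.4,"grip":4.5},{"travel":[-30.8,-1.44,0.5],"yaw":11.4,"grip":4.5},{"travel":[-30.8,-1.44,0.5],"yaw":11.4,"grip":4.5}]}}

```text
time_s: 6.75
position: [0.4928, -0.2903, 0.1012]
eef_rot: [[0.019, 1.0, -0.001], [1.0, -0.019, 0.001], [0.001, -0.001, -1.0]]
wrist_force: [-0.6, -0.1, -1.2]
width: 0.607
gripper_force: 30.0
```

```bash
python3 - <<'E'
from h import *
go(.4957,-.2916,.105,-1.1)
im,d,P=shot("wrist"); cv2.imwrite("pics/hold.png",im); 
outline(im,d,P,.09,.13,.115)
C=cloud(d,P); print(C[60:300:20,262,2].round(3))
E
```

```text
t 6.75 pos [ 0.4928 -0.2903  0.1012] head -1.1 q6 -30 F [-0.6 -0.1 -1.2] w 0.607 -> travel [-0.13  0.29 -0.38] yaw -0.0
obj [278. 174.] z 0.1093 c [ 493.1 -244.7] size [103.1  95.6] axis 89.0
[0.11  0.108 0.013 0.11  0.109 0.109 0.111 0.094 0.096 0.095 0.095 0.094]
```

View pics/hold.png

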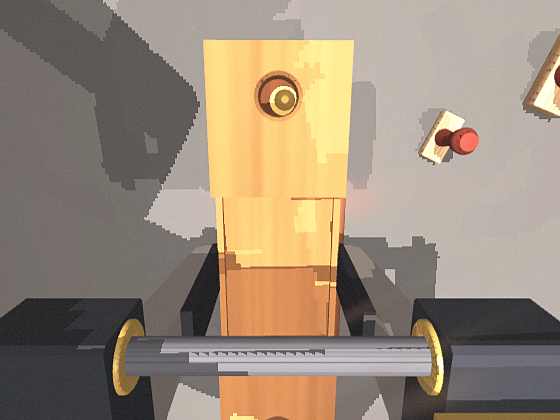

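The dowel shows through the carrier's hole at (278,97), so I'll check that hole position against the tool.

```bash
python3 - <<'E'
from h import *
im,d,P=shot("wrist"); C=cloud(d,P)
s=telemetry.sense(); z=s["position"][2]-.013+.023
w=(np.abs(C[...,2]-.110)>.008).astype(np.uint8)[60:140,230:330]
n,L,S,c=cv2.connectedComponentsWithStats(w); i=[j for j in range(1,n) if 500<S[j,4]<4000][0]
x,y,ww,hh=S[i,:4]; e=np.array([x+ww/2-.5+230,y+hh/2-.5+60]); print(S[i],e,"hole",ray(e,P,z).round(4), "exp", s["position"][:2]+.08*np.array([.0192,.9998]))
print("edge",ray([[206,41],[352,41],[279,41]],P,z).round(4),s["position"].round(4))
go(.4957,-.2916,.105,-1.1)
E
```

```text
[  29   16   39   41 1260] [278.  96.] hole [[ 0.494  -0.2122  0.1115]] exp [ 0.49459712 -0.21031064]
edge [[ 0.4679 -0.1923  0.1115]
 [ 0.5216 -0.1933  0.1115]
 [ 0.4947 -0.1928  0.1115]] [ 0.4931 -0.2903  0.1015]
t 6.85 pos [ 0.4931 -0.2903  0.1015] head -1.1 q6 -30 F [-0.   0.1 -1.2] w 0.605 -> travel [-0.13  0.27 -0.35] yaw 0.0
```

Request:
{"api": "servo_tool", "payload": {"plan": [{"travel":[0,0.28,1.0],"yaw":0,"grip":4.5},{"travel":[0,0.28,2.6],"yaw":0,"grip":4.5},{"travel":[0,0.28,2.6],"yaw":0,"grip":4.5},{"travel":[0,0.28,2.6],"yaw":0,"grip":4.5}]}}

```text
time_s: 7.35
position: [0.4959, -0.2915, 0.0752]
eef_rot: [[0.02, 1.0, -0.001], [1.0, -0.02, 0.0], [0.0, -0.001, -1.0]]
wrist_force: [1.1, 0.2, -1.0]
width: 0.606
gripper_force: 30.0
```

```bash
python3 - <<'E'
from h import *
go(.4957,-.2916,.074,-1.1)
im,d,P=shot("wrist"); a=im[30:170,190:370]; b=im[360:420,190:370]
im2,d2,P2=shot("scene"); c=im2[230:380,260:440]
A=np.vstack([cv2.resize(a,None,fx=2,fy=2,interpolation=2),cv2.resize(b,None,fx=2,fy=2,interpolation=2)])
c=cv2.resize(c,(440,400),interpolation=2)
o=np.zeros((400,800,3),np.uint8); o[:,:360]=A; o[:,360:]=c; cv2.imwrite("pics/near.png",o)
s=telemetry.sense(); print(ray([[278,96]],P,.084+.0),P["xyz"])
E
```

```text
t 7.35 pos [ 0.4959 -0.2915  0.0752] head -1.1 q6 -29 F [ 1.1  0.2 -1. ] w 0.606 -> travel [-0.01 -0.02  0.12] yaw -0.0
[[ 0.49709352 -0.2134458   0.084     ]] [ 0.49705981 -0.21817636  0.23330011]
```

View pics/near.png

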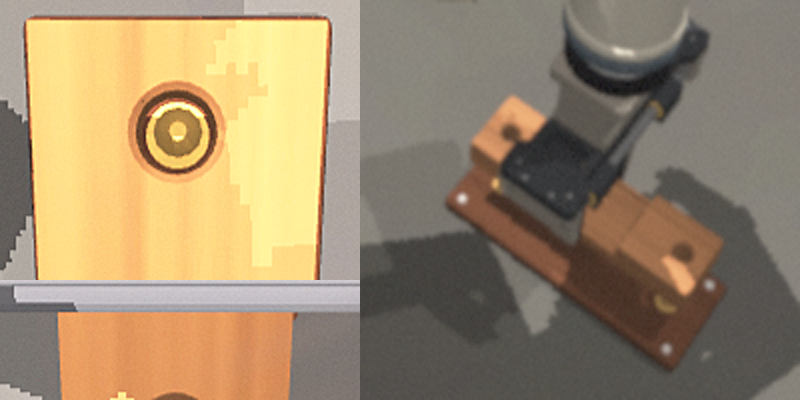

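The close view shows the dowel concentric in the near hole (crop 177,131), so I'll lower the carrier.

Request:
{"api": "servo_tool", "payload": {"plan": [{"travel":[0,0,1.0],"yaw":0,"grip":4.5},{"travel":[0,0,1.8],"yaw":0,"grip":4.5},{"travel":[0,0,2.6],"yaw":0,"grip":4.5},{"travel":[0,0,3.4],"yaw":0,"grip":4.5},{"travel":[0,0,4.2],"yaw":0,"grip":4.5},{"travel":[0,0,4.6],"yaw":0,"grip":4.5},{"travel":[0,0,4.7],"yaw":0,"grip":4.5},{"travel":[0,0,4.7],"yaw":0,"grip":4.5}]}}

```text
time_s: 8.45
position: [0.4962, -0.2917, 0.0287]
eef_rot: [[0.02, 1.0, 0.0], [1.0, -0.02, -0.0], [-0.0, 0.0, -1.0]]
wrist_force: [-0.1, 0.3, -2.2]
width: 0.608
gripper_force: 30.0
```

Request:
{"api": "servo_tool", "payload": {"plan": [{"travel":[0,0,0.13],"yaw":0,"grip":4.5},{"travel":[0,0,0.13],"yaw":0,"grip":4.5},{"travel":[0,0,0.13],"yaw":0,"grip":9.0},{"travel":[0,0,0.13],"yaw":0,"grip":9.0},{"travel":[0,0,0.13],"yaw":0,"grip":9.0},{"travel":[0,0,0.13],"yaw":0,"grip":9.0},{"travel":[0,0,-3],"yaw":0,"grip":9.0},{"travel":[0,0,-9],"yaw":0,"grip":9.0},{"travel":[0,0,-15],"yaw":0,"grip":9.0},{"travel":[0,0,-19.5],"yaw":0,"grip":9.0},{"travel":[0,0,-19.5],"yaw":0,"grip":9.0},{"travel":[0,0,-19.5],"yaw":0,"grip":9.0}]}}

```text
time_s: 9.95
position: [0.4955, -0.2913, 0.2228]
eef_rot: [[0.02, 1.0, -0.001], [1.0, -0.02, 0.0], [0.0, -0.001, -1.0]]
wrist_force: [-0.3, -1.3, 0.2]
width: 0.979
gripper_force: 0.0
```

```bash
python3 - <<'E'
from h import *
im,d,P=shot("wrist")
outline(im,d,P,.030,.048,.037)
go(.678,.178,.225,10.5)
E
```

```text
obj [278. 114.] z 0.0359 c [ 496.8 -223.3] size [59.2 55.9] axis 88.9
obj [278. 257.] z 0.0358 c [ 493.8 -361.6] size [61.  55.8] axis 88.9
t 10.00 pos [ 0.4952 -0.2911  0.2221] head -1.1 q6 -29 F [ 0.3  0.1 -0.3] w 0.984 -> travel [47.27 17.34 -0.27] yaw -11.6
```

Request:
{"api": "servo_tool", "payload": {"plan": [{"travel":[47.1,16.8,0],"yaw":-11.6,"grip":9.0},{"travel":[47.1,16.8,0],"yaw":-11.6,"grip":9.0},{"travel":[47.1,16.8,0],"yaw":-11.6,"grip":9.0},{"travel":[47.1,16.8,0],"yaw":-11.6,"grip":9.0},{"travel":[47.1,16.8,0],"yaw":-11.6,"grip":9.0},{"travel":[47.1,16.8,0],"yaw":-11.6,"grip":9.0},{"travel":[47.1,16.8,0],"yaw":-11.6,"grip":9.0},{"travel":[47.1,16.8,0],"yaw":-11.6,"grip":9.0},{"travel":[47.1,16.8,0],"yaw":-11.6,"grip":9.0},{"travel":[47.1,16.8,0],"yaw":-11.6,"grip":9.0},{"travel":[47.1,16.8,0],"yaw":-11.6,"grip":9.0},{"travel":[47.1,16.8,0],"yaw":-11.6,"grip":9.0}]}}

```text
time_s: 11.5
position: [0.6732, 0.1746, 0.2236]
eef_rot: [[-0.18, 0.984, -0.0], [0.984, 0.18, -0.0], [-0.0, -0.0, -1.0]]
wrist_force: [0.3, 0.9, 0.2]
width: 0.977
gripper_force: 0.0
```

```bash
python3 - <<'E'
from h import *
im,d,P=shot("wrist"); cv2.imwrite("pics/pad.png",im)
outline(im,d,P,.006,.03,.014)
go(.672,.178,.019,10.5)
E
```

```text
obj [88. 82.] z 0.0109 c [479.4 245.5] size [ 58.2 125.6] axis 98.9
obj [256.  26.] z 0.0076 c [622.5 315.9] size [141.5  40. ] axis 0.8
obj [432.  61.] z 0.0148 c [793.4 315.4] size [23.7 35.3] axis 166.2
obj [373.  78.] z 0.0153 c [744.  290.5] size [23.6 32.1] axis 109.6
obj [494. 165.] z 0.0091 c [893.4 235.3] size [149.9  44.1] axis 62.1
obj [280. 178.] z 0.0128 c [674.3 180.8] size [35.7 64.1] axis 100.4
obj [333. 229.] z 0.0102 c [738.1 137.4] size [14.5 25.6] axis 102.4
t 11.55 pos [0.6733 0.1747 0.2238] head 10.4 q6 4 F [ 0.1 -0.4  0.4] w 0.980 -> travel [ 0.35 -0.07 20.48] yaw -0.1
```

View pics/pad.png

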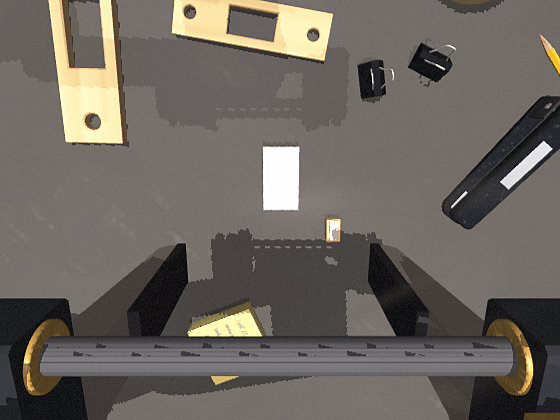

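The pad is the white block at (280,178), measured 35.7 x 64.1 mm at (0.674, 0.181), as it should be. The small item at (333,229) is clear of the fingers.

Request:
{"api": "servo_tool", "payload": {"plan": [{"travel":[0.58,0.2,6],"yaw":0,"grip":6.5},{"travel":[0.58,0.2,12],"yaw":0,"grip":6.5},{"travel":[0.58,0.2,17],"yaw":0,"grip":6.5},{"travel":[0.58,0.2,20],"yaw":0,"grip":6.5},{"travel":[0.58,0.2,20.7],"yaw":0,"grip":6.5},{"travel":[0.58,0.2,20.75],"yaw":0,"grip":6.5},{"travel":[0.58,0.2,20.75],"yaw":0,"grip":6.5}]}}

```text
time_s: 12.42
position: [0.6756, 0.1822, 0.018]
eef_rot: [[-0.181, 0.983, 0.003], [0.983, 0.181, 0.001], [0.0, 0.003, -1.0]]
wrist_force: [-0.2, -0.3, -0.1]
width: 0.709
gripper_force: 0.0
```

Request:
{"api": "servo_tool", "payload": {"plan": [{"travel":[-0.1,-0.1,0.18],"yaw":0,"grip":6.5},{"travel":[-0.1,-0.1,0.18],"yaw":0,"grip":6.5},{"travel":[-0.1,-0.1,0.18],"yaw":0,"grip":2.5},{"travel":[-0.1,-0.1,0.18],"yaw":0,"grip":2.5},{"travel":[-0.1,-0.1,0.18],"yaw":0,"grip":2.5},{"travel":[-0.1,-0.1,0.18],"yaw":0,"grip":2.5},{"travel":[-0.1,-0.1,0.18],"yaw":0,"grip":2.5}]}}

```text
time_s: 13.3
position: [0.6736, 0.1809, 0.0143]
eef_rot: [[-0.181, 0.983, 0.0], [0.983, 0.181, 0.0], [0.0, 0.0, -1.0]]
wrist_force: [0.6, 0.1, -0.3]
width: 0.387
gripper_force: 30.0
```

```bash
python3 - <<'E'
from h import *
go(.4955,-.2918,.1,-1.1)
E
```

```text
t 13.30 pos [0.6736 0.1809 0.0143] head 10.5 q6 4 F [ 0.6  0.1 -0.3] w 0.387 -> travel [-43.25 -26.09  -8.57] yaw 11.6
```

Request:
{"api": "servo_tool", "payload": {"plan": [{"travel":[0,0,-2],"yaw":0,"grip":2.5},{"travel":[0,0,-8],"yaw":0,"grip":2.5},{"travel":[-4,-2.4,-9.6],"yaw":1,"grip":2.5},{"travel":[-9,-5.4,-9.6],"yaw":3,"grip":2.5},{"travel":[-14,-8.4,-9.6],"yaw":5,"grip":2.5},{"travel":[-19,-11.5,-9.6],"yaw":7,"grip":2.5},{"travel":[-24,-14.5,-9.6],"yaw":9,"grip":2.5},{"travel":[-29,-17.5,-9.6],"yaw":10,"grip":2.5},{"travel":[-34,-20.5,-9.6],"yaw":11,"grip":2.5},{"travel":[-38.5,-23.2,-9.6],"yaw":11.6,"grip":2.5},{"travel":[-41.5,-25,-9.6],"yaw":11.6,"grip":2.5},{"travel":[-43.2,-26.1,-9.6],"yaw":11.6,"grip":2.5},{"travel":[-43.2,-26.1,-9.6],"yaw":11.6,"grip":2.5},{"travel":[-43.2,-26.1,-9.6],"yaw":11.6,"grip":2.5}]}}

```text
time_s: 15.05
position: [0.4957, -0.2904, 0.1105]
eef_rot: [[0.02, 1.0, 0.0], [1.0, -0.02, 0.0], [0.0, 0.0, -1.0]]
wrist_force: [0.3, -0.5, -0.4]
width: 0.388
gripper_force: 30.0
```

```bash
python3 - <<'E'
from h import *
go(.4955,-.2918,.0378,-1.1)
E
```

```text
t 15.05 pos [ 0.4957 -0.2904  0.1105] head -1.1 q6 -29 F [ 0.3 -0.5 -0.4] w 0.388 -> travel [-0.14 -0.02  7.27] yaw -0.0
```

Request:
{"api": "servo_tool", "payload": {"plan": [{"travel":[-0.14,0,3],"yaw":0,"grip":2.5},{"travel":[-0.14,0,5.5],"yaw":0,"grip":2.5},{"travel":[-0.14,0,6.5],"yaw":0,"grip":2.5},{"travel":[-0.14,0,7.0],"yaw":0,"grip":2.5},{"travel":[-0.14,0,7.1],"yaw":0,"grip":2.5},{"travel":[-0.14,0,7.1],"yaw":0,"grip":2.5},{"travel":[-0.14,0,7.1],"yaw":0,"grip":2.5}]}}

```text
time_s: 15.92
position: [0.4956, -0.293, 0.0399]
eef_rot: [[0.02, 1.0, 0.001], [1.0, -0.02, -0.0], [-0.0, 0.001, -1.0]]
wrist_force: [-0.4, 0.0, -0.1]
width: 0.385
gripper_force: 30.0
```

Request:
{"api": "servo_tool", "payload": {"plan": [{"travel":[0.1,0,0.2],"yaw":0,"grip":2.5},{"travel":[0.1,0,0.2],"yaw":0,"grip":2.5},{"travel":[0.1,0,0.2],"yaw":0,"grip":6.0},{"travel":[0.1,0,0.2],"yaw":0,"grip":6.0},{"travel":[0.1,0,0.2],"yaw":0,"grip":6.0},{"travel":[0.1,0,-2],"yaw":0,"grip":7.0},{"travel":[0.1,0,-8],"yaw":0,"grip":9.0},{"travel":[0.1,0,-14],"yaw":0,"grip":9.0},{"travel":[0.1,0,-18.5],"yaw":0,"grip":9.0},{"travel":[0.1,0,-18.5],"yaw":0,"grip":9.0},{"travel":[0.1,0,-18.5],"yaw":0,"grip":9.0}]}}

```text
time_s: 17.3
position: [0.4948, -0.2915, 0.2236]
eef_rot: [[0.02, 1.0, -0.001], [1.0, -0.02, 0.0], [0.0, -0.001, -1.0]]
wrist_force: [0.4, -0.2, -0.9]
width: 0.979
gripper_force: 0.0
```

```bash
python3 - <<'E'
from h import *
im,d,P=shot("wrist"); cv2.imwrite("pics/padin.png",im[50:320,130:560])
C=cloud(d,P); print("pad z",np.median(C[165:195,268:288,2]))
w=(im.min(2)>190).astype(np.uint8); w[:,:240]=0; w[:,315:]=0; w[:130]=0; w[225:]=0
n,L,S,c=cv2.connectedComponentsWithStats(w); i=1+S[1:,4].argmax(); print(S[i])
ct=max(cv2.findContours((L==i).astype(np.uint8),0,1)[0],key=len)[:,0]; print(cv2.minAreaRect((ray(ct,P,.036)[:,:2]*1000).astype(np.float32)))
go(.4735,.2840,.225,8.9)
E
```

```text
pad z 0.03487127596351278
[ 259  155   39   68 2618]
((494.28887939453125, -292.17987060546875), (65.52845001220703, 36.359554290771484), 89.67683410644531)
t 17.35 pos [ 0.4944 -0.2913  0.2228] head -1.1 q6 -30 F [-0.5 -0.1  0.4] w 0.982 -> travel [57.47 -3.24 -0.15] yaw -10.0
```

View pics/padin.png

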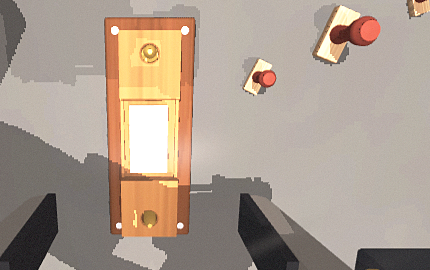

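The pad lies flat and centred in the hollow, at crop (148,140). Next is the mask.

Request:
{"api": "servo_tool", "payload": {"plan": [{"travel":[57.5,-3.2,0],"yaw":-10,"grip":9.0},{"travel":[57.5,-3.2,0],"yaw":-10,"grip":9.0},{"travel":[57.5,-3.2,0],"yaw":-10,"grip":9.0},{"travel":[57.5,-3.2,0],"yaw":-10,"grip":9.0},{"travel":[57.5,-3.2,0],"yaw":-10,"grip":9.0},{"travel":[57.5,-3.2,0],"yaw":-10,"grip":9.0},{"travel":[57.5,-3.2,0],"yaw":-10,"grip":9.0},{"travel":[57.5,-3.2,0],"yaw":-10,"grip":9.0},{"travel":[57.5,-3.2,0],"yaw":-10,"grip":9.0},{"travel":[57.5,-3.2,0],"yaw":-10,"grip":9.0},{"travel":[57.5,-3.2,0],"yaw":-10,"grip":9.0},{"travel":[57.5,-3.2,0],"yaw":-10,"grip":9.0},{"travel":[57.5,-3.2,0],"yaw":-10,"grip":9.0}]}}

```text
time_s: 18.98
position: [0.4749, 0.2823, 0.2242]
eef_rot: [[-0.152, 0.988, -0.0], [0.988, 0.152, -0.0], [-0.0, -0.0, -1.0]]
wrist_force: [0.7, -0.2, 0.3]
width: 0.977
gripper_force: 0.0
```

```bash
python3 - <<'E'
from h import *
im,d,P=shot("wrist"); cv2.imwrite("pics/mask.png",im)
outline(im,d,P,.006,.03,.012)
C=cloud(d,P); b=((C[...,2]>.006)&(C[...,2]<.03)&(d>0)).astype(np.uint8); b[300:]=0
n,L,S,c=cv2.connectedComponentsWithStats(1-b)
for i in range(1,n):
    if 80<S[i,4]<9000:
        x,y,w,h=S[i,:4]; e=[x+w/2-.5,y+h/2-.5]; print("inner",S[i],ray(e,P,.012)[0].round(4))
go(.4735,.2840,.016,8.9)
E
```

```text
obj [274. 173.] z 0.0108 c [471. 282.] size [ 55.8 198.4] axis 98.9
obj [425. 170.] z 0.0074 c [619.7 317.9] size [142.7  39.9] axis 0.8
obj [533. 214.] z 0.0142 c [746.6 291.4] size [33.7 36.2] axis 108.5
inner [266  94  17  17 216] [0.4587 0.3602 0.012 ]
inner [ 258  152   34   60 1942] [0.4708 0.2837 0.012 ]
inner [ 401  155   49   31 1056] [0.6186 0.3185 0.012 ]
inner [364 157  13  13 108] [0.5624 0.3169 0.012 ]
inner [475 173  13  12  96] [0.6767 0.3187 0.012 ]
inner [268 249  15  13 139] [0.4834 0.2048 0.012 ]
t 19.02 pos [0.475  0.2825 0.2243] head 8.8 q6 22 F [ 0.1 -0.1  0.2] w 0.977 -> travel [ 0.18 -0.12 20.83] yaw -0.1
```

View pics/mask.png

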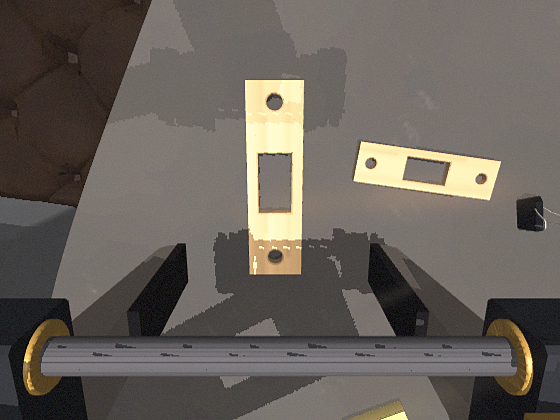

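The mask meant is at (274,175), 56 x 199 mm. The one at (425,170) is the smaller.

Request:
{"api": "servo_tool", "payload": {"plan": [{"travel":[0.06,-0.4,6],"yaw":-0.1,"grip":9.0},{"travel":[0.06,-0.4,12],"yaw":-0.1,"grip":9.0},{"travel":[0.06,-0.4,17],"yaw":-0.1,"grip":9.0},{"travel":[0.06,-0.4,20],"yaw":-0.1,"grip":9.0},{"travel":[0.06,-0.4,20.8],"yaw":-0.1,"grip":9.0},{"travel":[0.06,-0.4,20.8],"yaw":-0.1,"grip":9.0},{"travel":[0.06,-0.4,20.8],"yaw":-0.1,"grip":9.0}]}}

```text
time_s: 19.9
position: [0.4717, 0.2842, 0.0178]
eef_rot: [[-0.155, 0.988, 0.002], [0.988, 0.155, 0.001], [0.001, 0.002, -1.0]]
wrist_force: [0.7, -0.0, -0.2]
width: 0.98
gripper_force: 0.0
```

```bash
python3 - <<'E'
from h import *
go(.471,.2825,.0135,8.9)
E
```

```text
t 19.90 pos [0.4717 0.2842 0.0178] head 8.9 q6 22 F [ 0.7 -0.  -0.2] w 0.980 -> travel [-0.15 -0.1   0.43] yaw 0.0
```

Request:
{"api": "servo_tool", "payload": {"plan": [{"travel":[-0.1,-0.06,0.28],"yaw":0,"grip":9.0},{"travel":[-0.1,-0.06,0.28],"yaw":0,"grip":9.0},{"travel":[-0.1,-0.06,0.28],"yaw":0,"grip":4.5},{"travel":[-0.1,-0.06,0.28],"yaw":0,"grip":4.5},{"travel":[-0.1,-0.06,0.28],"yaw":0,"grip":4.5},{"travel":[-0.1,-0.06,0.28],"yaw":0,"grip":4.5},{"travel":[-0.1,-0.06,0.28],"yaw":0,"grip":4.5}]}}

```text
time_s: 20.78
position: [0.4703, 0.2827, 0.0135]
eef_rot: [[-0.156, 0.988, 0.0], [0.988, 0.156, 0.0], [0.0, 0.0, -1.0]]
wrist_force: [0.8, 0.5, -0.7]
width: 0.604
gripper_force: 30.0
```

```bash
python3 - <<'E'
from h import *
go(.4957,-.2916,.105,-1.1)
E
```

```text
t 20.77 pos [0.4703 0.2827 0.0135] head 9.0 q6 22 F [ 0.8  0.5 -0.7] w 0.604 -> travel [-57.13  -6.43  -9.15] yaw 10.1
```

Request:
{"api": "servo_tool", "payload": {"plan": [{"travel":[0,0,-2],"yaw":0,"grip":4.5},{"travel":[0,0,-8],"yaw":0,"grip":4.5},{"travel":[-4,-0.4,-9.2],"yaw":1,"grip":4.5},{"travel":[-10,-1,-9.2],"yaw":2,"grip":4.5},{"travel":[-16,-1.8,-9.2],"yaw":3,"grip":4.5},{"travel":[-22,-2.5,-9.2],"yaw":4,"grip":4.5},{"travel":[-28,-3.1,-9.2],"yaw":5,"grip":4.5},{"travel":[-34,-3.8,-9.2],"yaw":6,"grip":4.5},{"travel":[-40,-4.5,-9.2],"yaw":7,"grip":4.5},{"travel":[-46,-5.2,-9.2],"yaw":8,"grip":4.5},{"travel":[-51,-5.8,-9.2],"yaw":9,"grip":4.5},{"travel":[-55,-6.2,-9.2],"yaw":10,"grip":4.5},{"travel":[-57.1,-6.4,-9.2],"yaw":10.1,"grip":4.5},{"travel":[-57.1,-6.4,-9.2],"yaw":10.1,"grip":4.5},{"travel":[-57.1,-6.4,-9.2],"yaw":10.1,"grip":4.5}]}}

```text
time_s: 22.65
position: [0.4956, -0.29, 0.1052]
eef_rot: [[0.019, 1.0, -0.001], [1.0, -0.019, 0.001], [0.001, -0.001, -1.0]]
wrist_force: [0.0, 0.4, -1.0]
width: 0.605
gripper_force: 30.0
```

```bash
python3 - <<'E'
from h import *
go(.4957,-.2916,.0755,-1.1)
E
```

```text
t 22.65 pos [ 0.4956 -0.29    0.1052] head -1.1 q6 -29 F [ 0.   0.4 -1. ] w 0.605 -> travel [-0.16  0.01  2.97] yaw -0.0
```

Request:
{"api": "servo_tool", "payload": {"plan": [{"travel":[-0.16,0,1.2],"yaw":0,"grip":4.5},{"travel":[-0.16,0,2.6],"yaw":0,"grip":4.5},{"travel":[-0.16,0,2.9],"yaw":0,"grip":4.5},{"travel":[-0.16,0,2.9],"yaw":0,"grip":4.5},{"travel":[-0.16,0,2.9],"yaw":0,"grip":4.5}]}}

```text
time_s: 23.28
position: [0.4961, -0.293, 0.0767]
eef_rot: [[0.02, 1.0, 0.0], [1.0, -0.02, -0.0], [-0.0, 0.0, -1.0]]
wrist_force: [0.0, 0.9, -0.9]
width: 0.606
gripper_force: 30.0
```

```bash
python3 - <<'E'
from h import *
go(.4957,-.2916,.0755,-1.1)
im,d,P=shot("wrist"); cv2.imwrite("pics/near2.png",cv2.resize(im[30:170,190:370],None,fx=3,fy=3,interpolation=2))
E
```

```text
t 23.27 pos [ 0.4961 -0.293   0.0767] head -1.1 q6 -30 F [ 0.   0.9 -0.9] w 0.606 -> travel [ 0.14 -0.04  0.12] yaw -0.0
```

View pics/near2.png

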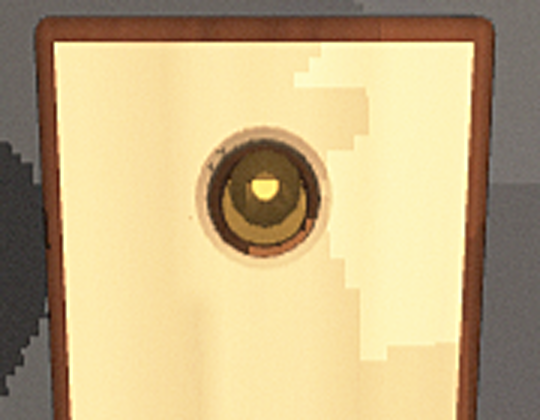

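The dowel tip at (265,188) sits about 1.3 mm off the hole centre (263,196). That matches the position error just measured, so I'll correct it and lower.

Request:
{"api": "servo_tool", "payload": {"plan": [{"travel":[0.13,0,0],"yaw":0,"grip":4.5},{"travel":[0.13,0,0.6],"yaw":0,"grip":4.5},{"travel":[0.13,0,1.2],"yaw":0,"grip":4.5},{"travel":[0.13,0,1.8],"yaw":0,"grip":4.5},{"travel":[0.13,0,2.3],"yaw":0,"grip":4.5},{"travel":[0.13,0,2.5],"yaw":0,"grip":4.5},{"travel":[0.13,0,2.5],"yaw":0,"grip":4.5},{"travel":[0.13,0,2.5],"yaw":0,"grip":4.5}]}}

```text
time_s: 24.32
position: [0.496, -0.2917, 0.0516]
eef_rot: [[0.02, 1.0, 0.0], [1.0, -0.02, -0.0], [-0.0, 0.0, -1.0]]
wrist_force: [-0.7, 0.1, -0.7]
width: 0.605
gripper_force: 30.0
```

Request:
{"api": "servo_tool", "payload": {"plan": [{"travel":[0,0,0.1],"yaw":0,"grip":4.5},{"travel":[0,0,0.1],"yaw":0,"grip":4.5},{"travel":[0,0,0.1],"yaw":0,"grip":9.0},{"travel":[0,0,0.1],"yaw":0,"grip":9.0},{"travel":[0,0,0.1],"yaw":0,"grip":9.0},{"travel":[0,0,0.1],"yaw":0,"grip":9.0},{"travel":[0,0,-3],"yaw":0,"grip":9.0},{"travel":[0,0,-9],"yaw":0,"grip":9.0},{"travel":[0,0,-14],"yaw":0,"grip":9.0},{"travel":[0,0,-17.3],"yaw":0,"grip":9.0},{"travel":[0,0,-17.3],"yaw":0,"grip":9.0},{"travel":[0,0,-17.3],"yaw":0,"grip":9.0}]}}

```text
time_s: 25.82
position: [0.4954, -0.2913, 0.2236]
eef_rot: [[0.02, 1.0, -0.001], [1.0, -0.02, 0.001], [0.001, -0.001, -1.0]]
wrist_force: [-0.1, 0.3, 0.7]
width: 0.983
gripper_force: 0.0
```

```bash
python3 - <<'E'
from h import *
im,d,P=shot("wrist"); cv2.imwrite("pics/maskon.png",im)
outline(im,d,P,.040,.058,.049)
C=cloud(d,P); m=((C[...,2]>.040)&(C[...,2]<.058)).astype(np.uint8)
for v in (80,130,150,210,230,260): 
    q=C[v-4:v+4,250:310][m[v-4:v+4,250:310]>0]; print(v,len(q),np.median(q[:,2]).round(4) if len(q) else 0,end="; ")
h=m[130:240,250:310]; n,L,S,c=cv2.connectedComponentsWithStats(1-h); i=1+S[1:,4].argmax(); x,y,w,hh=S[i,:4]; print("window",S[i],ray([x+w/2-.5+250,y+hh/2-.5+130],P,.049))
# stamp
for lo,hi,z in((.05,.075,.066),(.008,.02,.013)):
    b=((C[...,2]>lo)&(C[...,2]<hi)&(d>0)).astype(np.uint8); b[:,:420]=0;b[200:]=0
    n,L,S,c=cv2.connectedComponentsWithStats(b)
    for i in range(1,n):
        if S[i,4]>100:
            ct=max(cv2.findContours((L==i).astype(np.uint8),0,1)[0],key=len)[:,0]; print("stamp",z,S[i],cv2.minAreaRect((ray(ct,P,z)[:,:2]*1000).astype(np.float32)))
go(.676,-.2,.225,-25)
E
```

```text
obj [278. 181.] z 0.0478 c [ 495.2 -292.7] size [198.3  55.8] axis 88.9
80 300 0.0479; 130 479 0.0479; 150 478 0.0479; 210 183 0.0479; 230 463 0.0478; 260 461 0.0478; window [  10   30   37   64 2277] [[ 0.49499831 -0.29128535  0.049     ]]
stamp 0.066 [477  66  33  30 755] ((669.891357421875, -199.4860382080078), (22.13067054748535, 25.73879623413086), 88.89154052734375)
stamp 0.013 [543  37  15  18 153] ((748.507568359375, -167.1209259033203), (13.332221984863281, 13.95226001739502), 76.42662811279297)
stamp 0.013 [ 445   56   45   57 1010] ((673.8277587890625, -198.9612579345703), (48.150413513183594, 23.193134307861328), 67.84628295898438)
t 25.88 pos [ 0.4952 -0.2912  0.2231] head -1.1 q6 -29 F [-0.1 -0.3 -0.1] w 0.978 -> travel [ 9.48 17.9  -0.22] yaw 23.9
```

View pics/maskon.png

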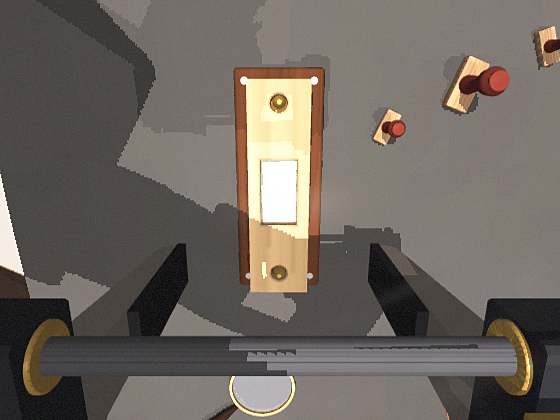

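The mask lies flat over both dowels at z 0.048 along its length, with the pad in its window at (278,192). The stamp's foot is at (466,84), axis 67.8°. Now to the stamp for a closer look.

Request:
{"api": "servo_tool", "payload": {"plan": [{"travel":[9.5,17.8,0],"yaw":21.1,"grip":6.0},{"travel":[9.5,17.8,0],"yaw":21.1,"grip":6.0},{"travel":[9.5,17.8,0],"yaw":21.1,"grip":6.0},{"travel":[9.5,17.8,0],"yaw":21.1,"grip":6.0},{"travel":[9.5,17.8,0],"yaw":21.1,"grip":6.0},{"travel":[9.5,17.8,0],"yaw":21.1,"grip":6.0},{"travel":[9.5,17.8,0],"yaw":21.1,"grip":6.0},{"travel":[9.5,17.8,0],"yaw":21.1,"grip":6.0}]}}

```text
time_s: 26.88
position: [0.6751, -0.201, 0.2249]
eef_rot: [[0.38, 0.925, 0.0], [0.925, -0.38, -0.0], [-0.0, 0.0, -1.0]]
wrist_force: [-0.5, -0.2, -0.3]
width: 0.65
gripper_force: 0.0
```

```bash
python3 - <<'E'
from h import *
im,d,P=shot("wrist"); C=cloud(d,P); cv2.imwrite("pics/stamp.png",im)
for lo,hi,z in((.058,.075,.065),(.008,.02,.013)):
    b=((C[...,2]>lo)&(C[...,2]<hi)&(d>0)).astype(np.uint8); b[260:]=0
    n,L,S,c=cv2.connectedComponentsWithStats(b)
    for i in range(1,n):
        if S[i,4]>200:
            ct=max(cv2.findContours((L==i).astype(np.uint8),0,1)[0],key=len)[:,0]; print("stamp",z,S[i],np.median(C[L==i][:,2]),cv2.minAreaRect((ray(ct,P,z)[:,:2]*1000).astype(np.float32)))
go(.674,-.199,.041,-22.2)
E
```

```text
stamp 0.065 [267 178  25  25 463] 0.06349695014747347 ((677.234619140625, -197.53697204589844), (21.145462036132812, 21.289443969726562), 40.89952087402344)
stamp 0.013 [ 123    0  117   72 4902] 0.017462601230686575 ((653.6002197265625, -20.668243408203125), (74.21192169189453, 78.79780578613281), 33.071136474609375)
stamp 0.013 [268 157  22  26 461] 0.011931618172130454 ((680.6903076171875, -188.131591796875), (25.282798767089844, 21.282047271728516), 68.1944808959961)
stamp 0.013 [  81  214   95   46 1772] 0.012897936348749778 ((499.290283203125, -206.38787841796875), (55.37201690673828, 87.29998779296875), 87.97352600097656)
t 26.93 pos [ 0.6753 -0.2008  0.2249] head -22.3 q6 6 F [ 0.5  0.5 -0.4] w 0.652 -> travel [ 0.12 -0.2  18.39] yaw -0.1
```

View pics/stamp.png

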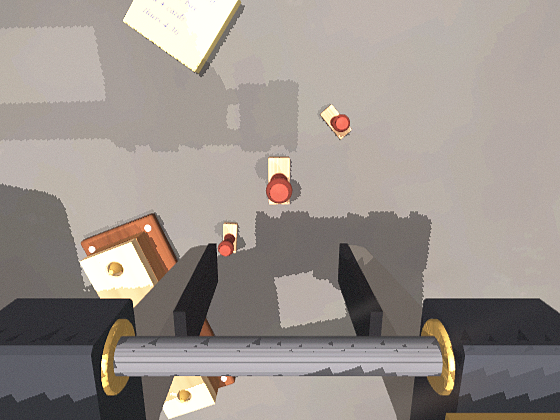

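The stamp is at (279,180), with its foot spanning rows 157–204. The small stamp is at (228,240), clear of the left finger.

```bash
python3 - <<'E'
from h import *
P=viewer.camera_params("wrist")
a=ray([[278.5,156.5],[278.5,204.5]],P,.013); print(a.round(4),a.mean(0).round(4),np.linalg.norm(a[1]-a[0]))
go(*a.mean(0)[:2],.041,-22.1)
go(.6772,-.1975,.041,-22.1)
E
```

```text
[[ 0.6859 -0.1759  0.013 ]
 [ 0.6672 -0.2216  0.013 ]] [ 0.6766 -0.1988  0.013 ] 0.049337188363163455
t 26.93 pos [ 0.6753 -0.2008  0.2249] head -22.3 q6 6 F [ 0.5  0.5 -0.4] w 0.652 -> travel [ 0.24  0.03 18.39] yaw -0.2
t 26.93 pos [ 0.6753 -0.2008  0.2249] head -22.3 q6 6 F [ 0.5  0.5 -0.4] w 0.652 -> travel [ 0.38  0.04 18.39] yaw -0.2
```

Request:
{"api": "servo_tool", "payload": {"plan": [{"travel":[0.28,0.03,5],"yaw":-0.2,"grip":6.0},{"travel":[0.28,0.03,10],"yaw":-0.2,"grip":6.0},{"travel":[0.28,0.03,14],"yaw":-0.2,"grip":6.0},{"travel":[0.28,0.03,17],"yaw":-0.2,"grip":6.0},{"travel":[0.28,0.03,18.3],"yaw":-0.2,"grip":6.0},{"travel":[0.28,0.03,18.3],"yaw":-0.2,"grip":6.0},{"travel":[0.28,0.03,18.3],"yaw":-0.2,"grip":1.5},{"travel":[0.28,0.03,18.3],"yaw":-0.2,"grip":1.5},{"travel":[0.28,0.03,18.3],"yaw":-0.2,"grip":1.5},{"travel":[0.28,0.03,18.3],"yaw":-0.2,"grip":1.5},{"travel":[0.28,0.03,18.3],"yaw":-0.2,"grip":1.5}]}}

```text
time_s: 28.3
position: [0.6775, -0.1978, 0.0419]
eef_rot: [[0.375, 0.927, 0.001], [0.927, -0.375, -0.0], [0.0, 0.001, -1.0]]
wrist_force: [-0.4, -0.1, 2.4]
width: 0.241
gripper_force: 30.0
```

```bash
python3 - <<'E'
from h import *
go(.4955,-.292,.115,-1.1)
E
```

```text
t 28.30 pos [ 0.6775 -0.1978  0.0419] head -22.0 q6 6 F [-0.4 -0.1  2.4] w 0.241 -> travel [-15.56 -13.33  -7.32] yaw -20.9
```

Request:
{"api": "servo_tool", "payload": {"plan": [{"travel":[0,0,-1.5],"yaw":0,"grip":1.5},{"travel":[0,0,-5],"yaw":0,"grip":1.5},{"travel":[0,0,-7.5],"yaw":0,"grip":1.5},{"travel":[-3,-2.6,-7.8],"yaw":-4,"grip":1.5},{"travel":[-6.5,-5.6,-7.8],"yaw":-9,"grip":1.5},{"travel":[-10,-8.6,-7.8],"yaw":-14,"grip":1.5},{"travel":[-13.5,-11.6,-7.8],"yaw":-18,"grip":1.5},{"travel":[-15.6,-13.3,-7.8],"yaw":-20.9,"grip":1.5},{"travel":[-15.6,-13.3,-7.8],"yaw":-20.9,"grip":1.5},{"travel":[-15.6,-13.3,-7.8],"yaw":-20.9,"grip":1.5}]}}

```text
time_s: 29.55
position: [0.4963, -0.2924, 0.1201]
eef_rot: [[0.021, 1.0, 0.001], [1.0, -0.021, -0.0], [-0.0, 0.001, -1.0]]
wrist_force: [0.3, -0.5, -0.3]
width: 0.236
gripper_force: 30.0
```

```bash
python3 - <<'E'
from h import *
go(.4955,-.292,.0789,-1.1)
im,d,P=shot("wrist"); im2,_,_=shot("scene")
o=np.hstack([cv2.resize(im[120:330,200:360],None,fx=2,fy=2,interpolation=2),cv2.resize(im2[220:380,260:430],(446,420),interpolation=2)]); cv2.imwrite("pics/held.png",o)
E
```

```text
t 29.55 pos [ 0.4963 -0.2924  0.1201] head -1.2 q6 -29 F [ 0.3 -0.5 -0.3] w 0.236 -> travel [ 0.04 -0.08  4.12] yaw -0.1
```

View pics/held.png

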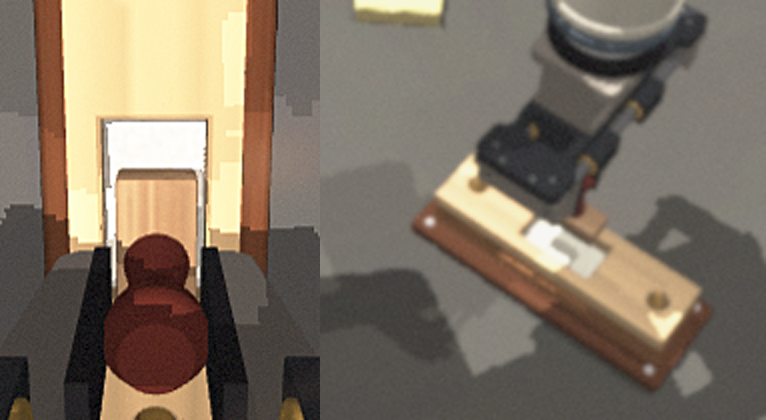

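The stamp is held upright, its foot (crop 157,220) aligned with the window. I'll lower it.

Request:
{"api": "servo_tool", "payload": {"plan": [{"travel":[0,-0.08,1.2],"yaw":0,"grip":1.5},{"travel":[0,-0.08,2.2],"yaw":0,"grip":1.5},{"travel":[0,-0.08,3],"yaw":0,"grip":1.5},{"travel":[0,-0.08,3.6],"yaw":0,"grip":1.5},{"travel":[0,-0.08,4.0],"yaw":0,"grip":1.5},{"travel":[0,-0.08,4.05],"yaw":0,"grip":1.5},{"travel":[0,-0.08,4.05],"yaw":0,"grip":1.5}]}}

```text
time_s: 30.52
position: [0.4946, -0.2925, 0.0792]
eef_rot: [[0.02, 1.0, 0.0], [1.0, -0.02, -0.0], [-0.0, 0.0, -1.0]]
wrist_force: [-0.1, 0.5, -1.1]
width: 0.245
gripper_force: 30.0
```

Request:
{"api": "servo_tool", "payload": {"plan": [{"travel":[0,0,0.1],"yaw":0,"grip":1.5},{"travel":[0,0,0.1],"yaw":0,"grip":1.5},{"travel":[0,0,0.1],"yaw":0,"grip":1.5}]}}

```text
time_s: 30.9
position: [0.4945, -0.2924, 0.0781]
eef_rot: [[0.02, 1.0, 0.0], [1.0, -0.02, -0.0], [-0.0, 0.0, -1.0]]
wrist_force: [0.3, 0.4, -0.7]
width: 0.237
gripper_force: 30.0
```

Request:
{"api": "servo_tool", "payload": {"plan": [{"travel":[0,0,0.06],"yaw":0,"grip":1.5},{"travel":[0,0,0.06],"yaw":0,"grip":1.5},{"travel":[0,0,0.06],"yaw":0,"grip":3.5},{"travel":[0,0,0.06],"yaw":0,"grip":6.0},{"travel":[0,0,0.06],"yaw":0,"grip":7.0},{"travel":[0,0,0.06],"yaw":0,"grip":7.0},{"travel":[0,0,-3],"yaw":0,"grip":7.0},{"travel":[0,0,-9],"yaw":0,"grip":9.0},{"travel":[0,0,-15],"yaw":0,"grip":9.0},{"travel":[0,0,-17],"yaw":0,"grip":9.0},{"travel":[0,0,-17],"yaw":0,"grip":9.0},{"travel":[0,0,-17],"yaw":0,"grip":9.0}]}}

```text
time_s: 32.4
position: [0.4938, -0.292, 0.2466]
eef_rot: [[0.02, 1.0, -0.002], [1.0, -0.02, 0.001], [0.001, -0.002, -1.0]]
wrist_force: [0.2, -0.7, -0.0]
width: 0.979
gripper_force: 0.0
```

```bash
python3 - <<'E'
from h import *
im,d,P=shot("wrist"); im2,_,_=shot("side"); C=cloud(d,P)
outline(im,d,P,.040,.058,.049)
b=((C[...,2]>.085)&(C[...,2]<.12)&(d>0)).astype(np.uint8); b[:,:200]=0;b[:,360:]=0;b[240:]=0
print("top",[(S:=C[b>0])[:,2].max().round(4),np.percentile(S[:,2],70).round(4),S.mean(0).round(4)])
o=np.hstack([cv2.resize(im[50:300,200:360],(269,420),interpolation=2),cv2.resize(im2[200:350,160:340],(504,420),interpolation=2)]); cv2.imwrite("pics/final.png",o)
E
```

```text
obj [280. 177.] z 0.0478 c [ 495.2 -292.6] size [198.4  55.8] axis 88.9
obj [279. 174.] z 0.0478 c [ 494.4 -282.2] size [26.5 21.5] axis 88.9
top [np.float64(0.1022), np.float64(0.1), array([ 0.4941, -0.292 ,  0.0976])]
```

View pics/final.png

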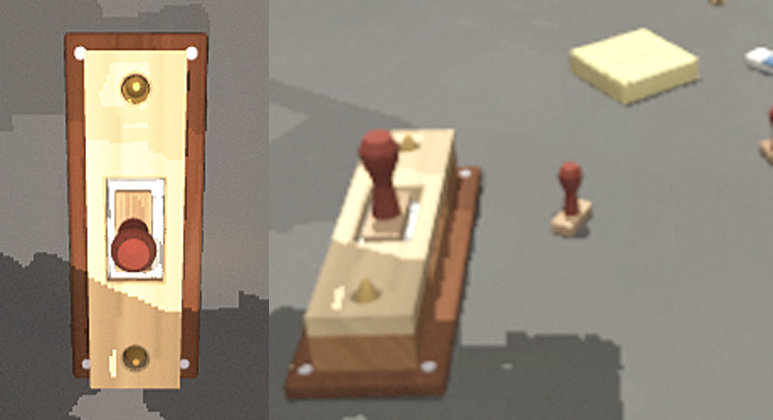

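The stamp stands upright on the pad in the window, its top at 0.102 m as expected. Everything is seated and the gripper is clear.

```bash
python3 -c "
from h import *
print(order.close_job())"
```

```text
the job is handed in; nothing more can be done
None
```

The jig is set up in the order asked: carrier fully down on both dowels, pad in its hollow, mask flat on the carrier, and the stamp upright on the pad through the window. I let go of everything, left the sticky notes and eraser alone, and handed the job in at about 32.5 s; no verdict came back.

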